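Bolt the filler's cylinder to its base

TASK

Lock the steel cylinder of the sausage filler to its base with the bolt beside it: with one fingertip press the yellow spring catch bar down and keep it down, and with the other finger push the red lug so that the bolt slides fully home through the keeper on the cylinder's foot. Then lift the fingers clear, so that the catch springs all the way up and locks the bolt. It is fingertip work with nothing to pick up: leave the nozzle, the cup and the crank handle where they are.

Things in the scene. Friction and masses are not known exactly. Their poses are not given: they have to be found in the camera images.
- filler: Fixed steel base tray of a small sausage filler, 220 mm (x) by 450 mm (y), top 34 mm above the desk. Origin on the desk, under the bolt's line, at the catch bar's end nearest the red lug; z up. The bolt lies along y (at x = 0) and slides to -y to lock. Catch bar: y 0 to +90 mm; red lug, unlocked: y -30 to -42 mm. Channel cheeks under the bar are 54 mm high.
- catch_top (a point): Centre of the top face of the yellow spring catch bar, 30 mm (x) by 90 mm (y) by 8 mm thick; axes as filler. Its top is 78 mm above the desk when up. It sinks level, straight down, wherever it is pressed, and a fingertip may slide along it.
- lug_face (a point): Centre of the face (normal +y) of the bolt's red lug that looks to the catch bar and is pushed to lock; 85 mm above the desk; axes as filler. The lug is 30 mm (x) by 12 mm (y), its top 100 mm above the desk, on a 12 mm rod whose top is 52 mm above the desk. Unlocked, the open gap between bar and lug face is 30 mm; a finger fits in it.
- catch (a joint): Travel of the catch bar in m: 0 up (locking), 0.012 fully down (stop). Spring: 5 N to start, 11 N fully down. Under 0.005 its tooth blocks the bolt; keep it between 0.006 and 0.012 while the bolt moves. Let up half way, it snaps between the bolt's teeth (every 12 mm) and blocks it until pressed again.
- bolt (a joint): Travel of the bolt in m along the filler's -y: 0 unlocked (starts at 0 to 0.003), 0.040 fully home at its stop, the lug then 1 mm short of the guide eye. About 3 N of friction; it stays where it is left. Only past 0.036 can the catch spring up behind the last tooth and lock it.
- nozzle: Bystander: loose steel filling nozzle standing on its 54 mm flange, 120 mm high, tapering to 24 mm; origin at the centre of its underside. Not to be moved.
- cup: Bystander: loose white cup, 72 mm across the rim, 85 mm high; origin at the centre of its underside. Not to be moved.
- crank: Bystander: loose cranked steel handle with black grip lying flat on the desk, 230 mm (its x) by 124 mm (its y), 24 mm high; origin at its middle on the desk. Not to be moved.
- guide_face (a point): On the aluminium guide eye in which the bolt runs: centre of its face towards the lug, at y = -83 mm of the filler, 50 mm above the desk. The eye is 12 mm thick, its top 61 mm above the desk. 10 mm behind it stands the dark keeper eye of the cylinder's foot, 22 mm thick, equally high. Axes as filler.
- cylinder_top (a point): Centre of the rim plane of the upright steel cylinder, fixed at y = -245 mm of the filler, 188 mm above the desk; 140 mm in diameter, rim 154 mm; a 24 mm wide stub on it reaches 212 mm. Its outlet pipe points to the filler's +x, out to 117 mm. An obstacle, and what the bolt locks. Axes as filler.

How it is judged:
By the outcome, as a careful person would: the job done as asked, in the order asked, and still so for the second after the job is handed in, with the robot touching nothing.
It also fails if it takes over 38 s, if anything falls off the work surface, if the arm or the gripper's body presses on something with over 40 N, if the wrist force passes 120 N, or if a joint passes its speed limit or range.

ROBOT

A 6-joint arm with a two-finger parallel gripper is mounted at the origin on the work surface. World frame = base frame: x ahead of the robot, y to its left, z up, the work surface at z = 0. Lengths are in mm, angles in degrees, forces in N, time in s.
With the tool pointing down it reaches from about 250 to 775 mm from the base axis. Payload 4 kg.
Tool frame: the origin (TCP) lies midway between the tips of the shut fingers; the grasp point (between the pads) lies 19 mm behind it (manip.grasp_offset is the distance from the TCP to the grasp point, in mm); z points along the fingers, y is the line along which they close (so a half turn about z gives the same grasp; the last joint's range is limited). The gripper opens to 94 mm and grips with 3 to 60 N. Pads are 16 mm wide; open, the fingers measure 119 mm over their backs; the gripper's body (75 mm by 177 mm) begins 78 mm behind the grasp point.
Start: joints at [-80.22, 4.996, 78.535, -0, 96.463, -5.907], TCP at [148.713, -529.535, 182.806] pointing down, gripper open.
Joint ranges: [-177.83, 177.83], [-43.37, 116.18], [15.69, 146.23], [-61.86, 241.86], [9.47, 152.12], [-147.06, 147.06]. Speed limits (degrees/s): [159.86, 159.86, 180, 180, 180, 180].

INTERFACE

Orientations are given as a 3x3 rotation matrix whose columns are the frame's x, y, z axes.
In Python, from workcell import manip, cams gives the robot as it stands. The module is installed in compiled form; this text tells all that it offers.
- The arm moves only by the tool carry_out, never from a script. Its argument "plan" is a list of rows, each an object of numbers: "x", "y", "z": the shift along the tool's x, y, z in mm; "ax", "ay", "az": the turn, a rotation vector about the tool's x, y, z in rad; "jaw": the closure, from 0 (fully open) to 1 (shut). In form: [{"x": .., "y": .., "z": .., "ax": .., "ay": .., "az": .., "jaw": ..}, ...]. A call has exactly 10 rows; each row is the pose to reach, as a shift and turn from the pose commanded when the call began, along the tool's axes at that moment; what a row does not reach only later rows make up. A row lasts 1/12 s, in which the tool goes at most 41.7 mm and 7.16 degrees, less where a joint would pass 70% of its speed; a pose out of reach is approached as far as the arm can. A call with a gripper value outside its range is refused whole. The fingers move at their own pace and stop on an object; "squeeze" is the grip in N (left out, the last holds). Time passes only in rows, so rows that repeat a pose let the fingers close, or fill a call up. It gives the time, the measured TCP pose, the force, the opening and the grip force at its end, in the units of the state.
- manip.get_obs(): the state, without advancing time (a new reading comes with each control period).
- cams.get_image(name): name is "scene" or "side" or "wrist"; returns a dict with "frame" (384x512x3 uint8, red, green, blue), "mtx" (3x3 intrinsics, pixels), "D" ([k1, k2, p1, p2, k3] as OpenCV has them; the pictures are not rectified), "R" (3x3) and "t" (3): a world point X has camera coordinates R X + t. Camera axes: x right, y down, z forward; pixel columns grow to the right and rows downward; lengths in mm; the calibration is good to about 2 mm. A picture is of the moment at which its call begins. There is no depth.
- manip.sign_off(): hands the job in; it is judged then, once.
The state is a dict: "t": time; "joints": joint angles; "dq": joint speeds; "tau": joint torques, N m; "ee_pos": TCP position; "orientation": TCP orientation; "contact_force": force on the tool from outside, world axes, zero at the start; "ft_torque": the same for the moment, N m; "grip_width": finger opening in mm; "gripper_force": force on a finger pad.
Only numpy, scipy, OpenCV 4.12 (cv2) and the standard library are available. Lean on these libraries where they do the work, as an engineer would, in place of code of your own. Each camera call takes 0.05 s, during which the arm holds its last target. There are 200 camera calls.

## Working session

There is one attempt and no reset: what is moved stays moved. The work goes in short steps, Python scripts to look and compute and a tool call to move; the robot and the scene stay as the last step left them, time stands still between calls to the robot, and variables do not carry over. Pictures are saved under pics/ and viewed, at most 10 in all, crops included, and the job is handed in when it is done.

Besides the shell and the picture viewer there is one more tool, called after "Emit:" as a command line: name --argument value ..., lists and objects as JSON in quotes. carry_out: Moves the arm, as the interface text tells. Its arguments: {"type":"object","properties":{"plan":{"type":"array"},"squeeze":{"type":"number"}},"required":["plan"]}

```bash
mkdir -p pics
cat > h.py <<'E'
import numpy as np, cv2
from workcell import manip, cams
def cast(im,uv,z):
    p=cv2.undistortPoints(np.array(uv,float).reshape(-1,1,2),im['mtx'],np.array(im['D'],float)).reshape(-1,2)
    R=np.array(im['R']);t=np.array(im['t']);c=-R.T@t
    d=np.c_[p,np.ones(len(p))]@R
    return c+d*((z-c[2])/d[:,2])[:,None]
def proj(im,X):
    return cv2.projectPoints(np.array(X,float).reshape(-1,1,3),cv2.Rodrigues(np.array(im['R'],float))[0],np.array(im['t'],float),np.array(im['mtx'],float),np.array(im['D'],float))[0].reshape(-1,2)
def save(im,n): cv2.imwrite('pics/'+n,cv2.cvtColor(im['frame'],cv2.COLOR_RGB2BGR))
def mask(im,col):
    h=cv2.cvtColor(im['frame'],cv2.COLOR_RGB2HSV)
    if col=='y': return cv2.inRange(h,(20,120,80),(35,255,255))
    return cv2.inRange(h,(0,150,60),(8,255,255))|cv2.inRange(h,(172,150,60),(180,255,255))
E
python3 - <<'E'
from h import *
import pickle
fs=[]
for n in('scene','side','wrist'):
    im=cams.get_image(n); pickle.dump(im,open(n+'.pkl','wb')); fs.append(im['frame'])
    print(n,'cam at',-np.array(im['R']).T@im['t'])
    for c in 'yr':
        k,l,s,ce=cv2.connectedComponentsWithStats(mask(im,c))
        for i in range(1,k):
            if s[i,4]>20: print(c,s[i],ce[i])
o=manip.get_obs(); print(o)
cv2.imwrite('pics/a.png',cv2.cvtColor(np.vstack([np.hstack([cv2.resize(fs[0],(400,300)),cv2.resize(fs[1],(400,300))]),np.hstack([cv2.resize(fs[2],(400,300)),np.zeros((300,400,3),np.uint8)])]),cv2.COLOR_RGB2BGR))
E
```

```text
scene cam at [1168.4246135  -259.88387556  771.83031887]
y [232 179  33  14 268] [247.50746269 185.41791045]
r [ 349    0   62   94 2611] [382.30945998  30.94561471]
r [215 181   6  21  73] [217.63013699 190.63013699]
side cam at [ 34.65844318 626.58055107 697.72589175]
y [251 224  43  26 507] [272.         236.16962525]
r [298 208  12  27 238] [303.34033613 220.65966387]
wrist cam at [ 218.03555986 -509.06282914  383.48222966]
y [ 54 306   6  10  27] [ 56.11111111 310.33333333]
{'t': 0.15, 'joints': array([-8.02178897e+01,  5.03136855e+00,  7.86025829e+01, -1.20237037e-04,
        9.64626629e+01, -5.90627435e+00]), 'dq': array([ 0.03831546, -0.06495638, -0.28382218,  0.06201232,  0.10547353,
        0.00266553]), 'tau': array([ 1.79430463e-03, -3.40644443e+01, -3.02793074e+01,  7.17568374e-02,
        3.05279810e-02, -1.19122615e-04]), 'ee_pos': array([ 148.65009795, -529.06823191,  181.8742393 ]), 'orientation': array([[ 9.62746672e-01,  2.70404810e-01, -2.88549892e-04],
       [ 2.70404910e-01, -9.62745254e-01,  1.66136818e-03],
       [ 1.71441910e-04, -1.67750200e-03, -9.99998578e-01]]), 'contact_force': array([ 0.95055541, -0.3084271 ,  0.25197416]), 'ft_torque': array([-0.01906955, -0.04858796,  0.00222438]), 'gripper_force': 0.0, 'grip_width': 93.95504174101278}
```

View pics/a.png

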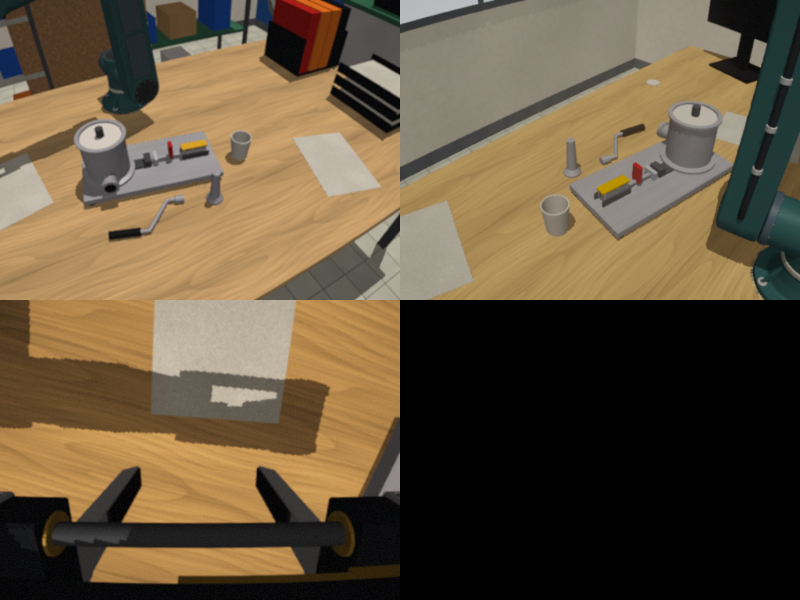

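The overview shows the filler in the scene and side views. In the side view (512 px scale) the yellow bar is at about (272,236) and the red lug at (303,221). The cylinder lies beyond the lug.

```bash
cat > tri.py <<'E'
from h import *
def ray(im,uv):
    R=np.array(im['R']);c=-R.T@im['t'];p=cast(im,[uv],0)[0];d=p-c;return c,d/np.linalg.norm(d)
def tri(rs):
    A=0;b=0
    for c,d in rs:
        P=np.eye(3)-np.outer(d,d);A=A+P;b=b+P@c
    X=np.linalg.solve(A,b);return X,[np.linalg.norm((np.eye(3)-np.outer(d,d))@(X-c)) for c,d in rs]
E
python3 - <<'E'
from tri import *
import pickle
S=pickle.load(open('scene.pkl','rb'));D=pickle.load(open('side.pkl','rb'))
def comp(im,c,near):
    k,l,s,ce=cv2.connectedComponentsWithStats(mask(im,c));i=[j for j in range(1,k) if np.hypot(*(ce[j]-near))<15 and s[j,4]>20][0]
    return ce[i],cv2.findContours((l==i).astype(np.uint8),0,2)[0][0]
for c,a,b in(('y',(247,185),(272,236)),('r',(217,190),(303,220))):
    ca,ka=comp(S,c,a);cb,kb=comp(D,c,b)
    print(c,tri([ray(S,ca),ray(D,cb)]))
    for n,im,k in(('scene',S,ka),('side',D,kb)):
        q=cv2.approxPolyDP(k,2,True).reshape(-1,2)
        print(n,q.tolist());print(cast(im,q,78 if c=='y' else 100).round(0)[:,:2].tolist())
a=cv2.resize(S['frame'][150:230,170:290],(600,400),interpolation=2);b=cv2.resize(D['frame'][190:270,230:350],(600,400),interpolation=2)
cv2.imwrite('pics/b.png',cv2.cvtColor(cv2.resize(np.vstack([a,b]),(450,600)),cv2.COLOR_RGB2BGR))
E
```

```text
y (array([481.56746617,  94.69511923,  74.60307218]), [np.float64(0.5206938940186157), np.float64(0.5206938940186998)])
scene [[264, 182], [260, 179], [233, 184], [232, 191], [261, 187]]
[[493.0, 138.0], [477.0, 134.0], [462.0, 61.0], [485.0, 47.0], [506.0, 121.0]]
side [[293, 230], [283, 224], [251, 240], [260, 249]]
[[460.0, 54.0], [488.0, 54.0], [503.0, 135.0], [472.0, 142.0]]
r (array([464.42628587,  15.19380767,  76.16795209]), [np.float64(0.6697303481242721), np.float64(0.6697303481242056)])
scene [[216, 181], [217, 199], [220, 201], [219, 185]]
[[454.0, 17.0], [516.0, -8.0], [526.0, -4.0], [472.0, 18.0]]
side [[301, 208], [298, 228], [305, 234], [308, 232], [309, 214]]
[[477.0, 9.0], [441.0, 63.0], [420.0, 68.0], [419.0, 59.0], [452.0, 13.0]]
```

View pics/b.png

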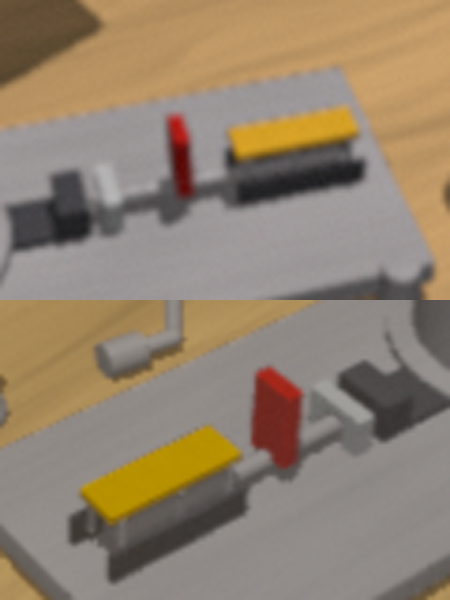

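The yellow bar centre comes out near (481, 95, z≈75) and the lug near (464, 15). They are 82 mm apart against an expected 81, so filler +y is about (0.20, 0.98). I'll raise the arm and travel above the place.

Emit:
carry_out --plan '[{"z":-35,"jaw":0.2},{"z":-70,"jaw":0.2},{"z":-95,"jaw":0.2},{"x":28,"y":-29,"z":-95,"jaw":0.2},{"x":56,"y":-58,"z":-95,"jaw":0.2},{"x":84,"y":-87,"z":-95,"jaw":0.2},{"x":112,"y":-116,"z":-95,"jaw":0.2},{"x":140,"y":-145,"z":-95,"jaw":0.2},{"x":168,"y":-174,"z":-95,"jaw":0.2},{"x":196,"y":-202,"z":-95,"jaw":0.2}]'

```text
schema error: expected keys x, y, z, ax, ay, az, jaw
```

Emit:
carry_out --plan '[{"x":28,"y":-29,"jaw":0.2},{"x":56,"y":-58,"jaw":0.2},{"x":84,"y":-87,"jaw":0.2},{"x":112,"y":-116,"jaw":0.2},{"x":140,"y":-145,"az":0.1,"jaw":0.2},{"x":168,"y":-174,"az":0.2,"jaw":0.2},{"x":196,"y":-202,"az":0.3,"jaw":0.2},{"x":224,"y":-231,"az":0.4,"jaw":0.2},{"x":252,"y":-260,"az":0.475,"jaw":0.2},{"x":280,"y":-289,"az":0.475,"jaw":0.2}]'

```text
schema error: expected keys x, y, z, ax, ay, az, jaw
```

Emit:
carry_out --plan '[{"x":0,"y":0,"z":-35,"ax":0,"ay":0,"az":0,"jaw":0.2},{"x":0,"y":0,"z":-70,"ax":0,"ay":0,"az":0,"jaw":0.2},{"x":0,"y":0,"z":-95,"ax":0,"ay":0,"az":0,"jaw":0.2},{"x":28,"y":-29,"z":-95,"ax":0,"ay":0,"az":0,"jaw":0.2},{"x":56,"y":-58,"z":-95,"ax":0,"ay":0,"az":0,"jaw":0.2},{"x":84,"y":-87,"z":-95,"ax":0,"ay":0,"az":0,"jaw":0.2},{"x":112,"y":-116,"z":-95,"ax":0,"ay":0,"az":0,"jaw":0.2},{"x":140,"y":-145,"z":-95,"ax":0,"ay":0,"az":0,"jaw":0.2},{"x":168,"y":-174,"z":-95,"ax":0,"ay":0,"az":0,"jaw":0.2},{"x":196,"y":-202,"z":-95,"ax":0,"ay":0,"az":0,"jaw":0.2}]'

```text
t: 0.98
ee_pos: [283.1, -280.1, 277.6]
orientation: [[0.963, 0.27, 0.0], [0.27, -0.963, 0.0], [0.0, 0.0, -1.0]]
contact_force: [-0.1, 0.4, 0.0]
grip_width: 75.2
gripper_force: 0.0
```

Emit:
carry_out --plan '[{"x":28,"y":-29,"z":0,"ax":0,"ay":0,"az":0,"jaw":0.2},{"x":56,"y":-58,"z":0,"ax":0,"ay":0,"az":0,"jaw":0.2},{"x":84,"y":-87,"z":0,"ax":0,"ay":0,"az":0,"jaw":0.2},{"x":112,"y":-116,"z":0,"ax":0,"ay":0,"az":0,"jaw":0.2},{"x":140,"y":-145,"z":0,"ax":0,"ay":0,"az":0.1,"jaw":0.2},{"x":168,"y":-174,"z":0,"ax":0,"ay":0,"az":0.2,"jaw":0.2},{"x":196,"y":-202,"z":0,"ax":0,"ay":0,"az":0.3,"jaw":0.2},{"x":224,"y":-231,"z":0,"ax":0,"ay":0,"az":0.4,"jaw":0.2},{"x":252,"y":-260,"z":0,"ax":0,"ay":0,"az":0.475,"jaw":0.2},{"x":285,"y":-294,"z":0,"ax":0,"ay":0,"az":0.475,"jaw":0.2}]'

```text
t: 1.82
ee_pos: [467.1, 59.7, 277.6]
orientation: [[0.979, -0.203, 0.0], [-0.203, -0.979, -0.0], [0.0, 0.0, -1.0]]
contact_force: [0.9, 0.1, -0.2]
grip_width: 75.4
gripper_force: 0.0
```

Emit:
carry_out --plan '[{"x":6,"y":-20,"z":20,"ax":0,"ay":0,"az":0,"jaw":0.2},{"x":6,"y":-20,"z":55,"ax":0,"ay":0,"az":0,"jaw":0.2},{"x":6,"y":-20,"z":90,"ax":0,"ay":0,"az":0,"jaw":0.2},{"x":6,"y":-20,"z":120,"ax":0,"ay":0,"az":0,"jaw":0.2},{"x":6,"y":-20,"z":140,"ax":0,"ay":0,"az":0,"jaw":0.2},{"x":6,"y":-20,"z":140,"ax":0,"ay":0,"az":0,"jaw":0.2},{"x":6,"y":-20,"z":140,"ax":0,"ay":0,"az":0,"jaw":0.2},{"x":6,"y":-20,"z":140,"ax":0,"ay":0,"az":0,"jaw":0.2},{"x":6,"y":-20,"z":140,"ax":0,"ay":0,"az":0,"jaw":0.2},{"x":6,"y":-20,"z":140,"ax":0,"ay":0,"az":0,"jaw":0.2}]'

```text
t: 2.65
ee_pos: [478.0, 76.2, 140.0]
orientation: [[0.98, -0.2, 0.004], [-0.2, -0.98, 0.0], [0.004, -0.001, -1.0]]
contact_force: [0.0, -0.6, 0.1]
grip_width: 75.1
gripper_force: 0.0
```

```bash
cat > look.py <<'E'
from h import *
import sys
im=cams.get_image('wrist'); save(im,sys.argv[1]); o=manip.get_obs()
print(o['ee_pos'],o['grip_width'],o['contact_force'])
T=np.array(o['orientation']);p=o['ee_pos']
for c,z in(('y',78),('r',100)):
    k,l,s,ce=cv2.connectedComponentsWithStats(mask(im,c))
    for i in range(1,k):
        if s[i,4]<60: continue
        cn=cv2.findContours((l==i).astype(np.uint8),0,2)[0][0]
        q=cv2.approxPolyDP(cn,4,True).reshape(-1,2); X=cast(im,q,z)
        print(c,s[i],q.tolist()); print(' world',X[:,:2].round(0).tolist()); print(' tool',((X-p)@T)[:,:2].round(0).tolist())
for w in(-1,1):
    tip=p+T[:,1]*w*(o['grip_width']/2+6); print('tip',proj(im,tip).round(0),proj(im,[p+T[:,1]*w*o['grip_width']/2]).round(0))
E
python3 look.py c.png
```

```text
[477.8390931   76.24973975 139.70577422] 75.02327670543214 [-0.37353202  0.67687214 -1.06772466]
y [ 183  176   98   33 3001] [[183, 178], [185, 207], [279, 206], [278, 177]]
 world [[502.0, 137.0], [475.0, 142.0], [459.0, 57.0], [486.0, 53.0]]
 tool [[11.0, -64.0], [-16.0, -64.0], [-15.0, 23.0], [12.0, 22.0]]
r [310 171  24  44 750] [[312, 171], [310, 197], [320, 212], [331, 214], [333, 183]]
 world [[490.0, 25.0], [469.0, 30.0], [454.0, 24.0], [450.0, 15.0], [477.0, 10.0]]
 tool [[22.0, 48.0], [0.0, 47.0], [-13.0, 56.0], [-15.0, 66.0], [12.0, 66.0]]
tip [[193. 213.]] [[201. 213.]]
tip [[315. 213.]] [[307. 213.]]
```

View pics/c.png

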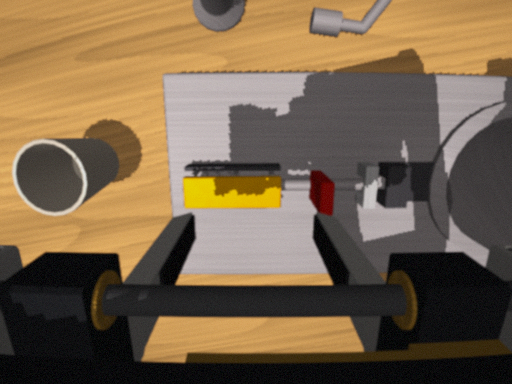

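The close view shows the bar at cols 183–279, rows 177–207, and the lug top at cols 310–333. In the tool frame the bar spans y −64..+23 and the lug's far edge is at +66. That puts the TCP at filler y ≈ 24, with sizes and yaw agreeing. Next I shift by (−2, −4) and go down to just above the bar, with the finger beginning to enter the gap.

Emit:
carry_out --plan '[{"x":-2,"y":-4,"z":0,"ax":0,"ay":0,"az":0,"jaw":0.2},{"x":-2,"y":-4,"z":10,"ax":0,"ay":0,"az":0,"jaw":0.2},{"x":-2,"y":-4,"z":20,"ax":0,"ay":0,"az":0,"jaw":0.2},{"x":-2,"y":-4,"z":30,"ax":0,"ay":0,"az":0,"jaw":0.2},{"x":-2,"y":-4,"z":40,"ax":0,"ay":0,"az":0,"jaw":0.2},{"x":-2,"y":-4,"z":48,"ax":0,"ay":0,"az":0,"jaw":0.2},{"x":-2,"y":-4,"z":50,"ax":0,"ay":0,"az":0,"jaw":0.2},{"x":-2,"y":-4,"z":50,"ax":0,"ay":0,"az":0,"jaw":0.2},{"x":-2,"y":-4,"z":50,"ax":0,"ay":0,"az":0,"jaw":0.2},{"x":-2,"y":-4,"z":50,"ax":0,"ay":0,"az":0,"jaw":0.2}]'

```text
t: 3.53
ee_pos: [476.0, 80.6, 88.3]
orientation: [[0.98, -0.2, 0.001], [-0.2, -0.98, -0.0], [0.001, -0.0, -1.0]]
contact_force: [0.7, -0.2, 0.0]
grip_width: 74.9
gripper_force: 0.0
```

```bash
python3 look.py d0.png
python3 - <<'E'
from h import *
a=cv2.imread('pics/d0.png')[130:290,110:400]
s=cams.get_image('side')['frame'][180:260,230:375]
cv2.imwrite('pics/d.png',np.vstack([cv2.resize(a,(580,320),interpolation=2),cv2.resize(cv2.cvtColor(s,cv2.COLOR_RGB2BGR),(507,280),interpolation=2) if 0 else cv2.copyMakeBorder(cv2.resize(cv2.cvtColor(s,cv2.COLOR_RGB2BGR),(507,280),interpolation=2),0,0,0,73,0)]))
E
```

```text
[476.10560163  80.59627757  88.46694541] 75.13373655262458 [-0.53766856  0.20338176  0.319965  ]
y [ 172  187  120   39 4231] [[172, 190], [173, 215], [191, 211], [197, 225], [290, 224], [289, 187]]
 world [[502.0, 137.0], [483.0, 141.0], [483.0, 127.0], [472.0, 125.0], [458.0, 57.0], [487.0, 52.0]]
 tool [[14.0, -60.0], [-5.0, -61.0], [-2.0, -47.0], [-13.0, -43.0], [-12.0, 27.0], [16.0, 25.0]]
r [ 325  180   35   57 1144] [[327, 180], [326, 192], [331, 193], [325, 211], [339, 217], [355, 236], [359, 198], [340, 181]]
 world [[493.0, 29.0], [485.0, 31.0], [484.0, 27.0], [472.0, 33.0], [466.0, 24.0], [450.0, 15.0], [476.0, 9.0], [490.0, 20.0]]
 tool [[27.0, 47.0], [19.0, 47.0], [18.0, 51.0], [5.0, 47.0], [1.0, 57.0], [-13.0, 69.0], [15.0, 70.0], [26.0, 56.0]]
tip [[193. 213.]] [[201. 213.]]
tip [[315. 213.]] [[307. 213.]]
```

View pics/d.png

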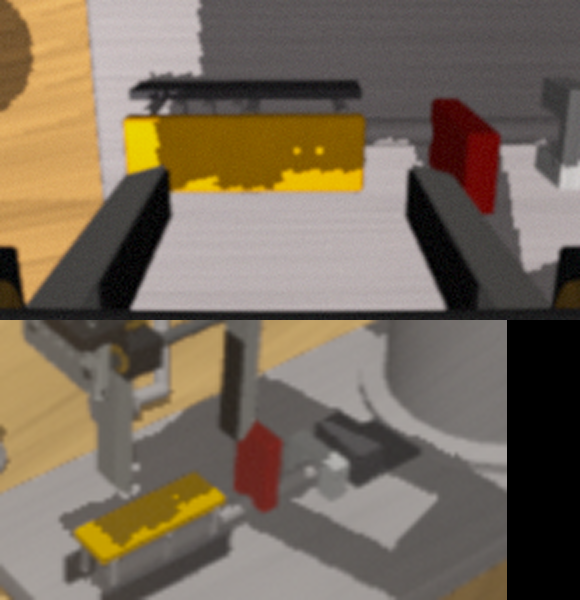

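The view shows the finger in the gap between the bar and the lug, and finger A over the bar. The tips' rows (crop 170–215) look lower than projected, so I'll overlay the expected finger boxes before pressing.

Run:
```python
from h import *
o=manip.get_obs();T=np.array(o['orientation']);p=o['ee_pos'];w=o['grip_width']/2
out=[]
for n,(r0,r1,c0,c1),W in(('wrist',(130,290,110,400),(580,320)),('side',(180,250,230,357),(508,280))):
    im=cams.get_image(n);f=im['frame'].copy();k=W[0]/(c1-c0)
    f=cv2.resize(f[r0:r1,c0:c1],W,interpolation=2)
    for s in(-1,1):
        P=[p+T@[x,s*y,z] for z in(0,-25) for x,y in((-8,w),(8,w),(8,w+12.5),(-8,w+12.5))]
        q=((proj(im,P)-[c0,r0])*k).astype(int)
        for i in range(4):
            cv2.line(f,q[i],q[(i+1)%4],(0,255,0) ,1); cv2.line(f,q[i],q[i+4],(0,255,255),1)
    out.append(cv2.copyMakeBorder(f,0,0,0,580-W[0],0))
cv2.imwrite('pics/e.png',cv2.cvtColor(np.vstack(out),cv2.COLOR_RGB2BGR))
```

```text
(no output)
```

View pics/e.png

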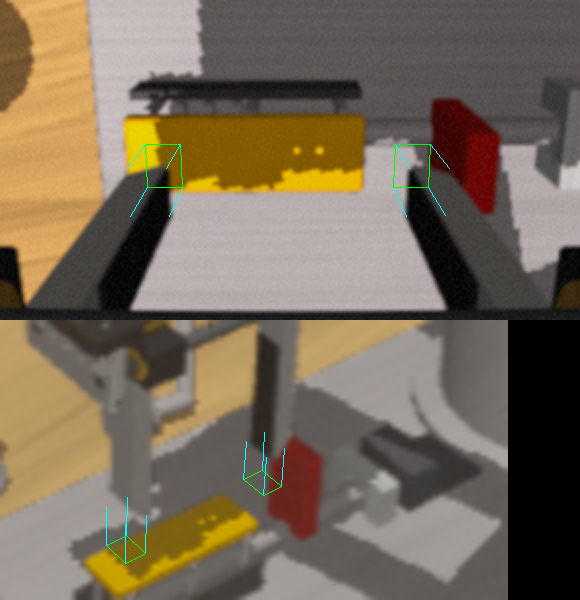

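Both views agree that the open fingertips sit about 22 mm behind the TCP plane, because the fingers retract as they open. The lateral position is right. I'll go down and find the bar by contact force.

Emit:
carry_out --plan '[{"x":0,"y":0,"z":4,"ax":0,"ay":0,"az":0,"jaw":0.2},{"x":0,"y":0,"z":8,"ax":0,"ay":0,"az":0,"jaw":0.2},{"x":0,"y":0,"z":12,"ax":0,"ay":0,"az":0,"jaw":0.2},{"x":0,"y":0,"z":16,"ax":0,"ay":0,"az":0,"jaw":0.2},{"x":0,"y":0,"z":19,"ax":0,"ay":0,"az":0,"jaw":0.2},{"x":0,"y":0,"z":22,"ax":0,"ay":0,"az":0,"jaw":0.2},{"x":0,"y":0,"z":23,"ax":0,"ay":0,"az":0,"jaw":0.2},{"x":0,"y":0,"z":24,"ax":0,"ay":0,"az":0,"jaw":0.2},{"x":0,"y":0,"z":24,"ax":0,"ay":0,"az":0,"jaw":0.2},{"x":0,"y":0,"z":24,"ax":0,"ay":0,"az":0,"jaw":0.2}]'

```text
t: 4.57
ee_pos: [475.6, 80.6, 63.9]
orientation: [[0.98, -0.2, 0.0], [-0.2, -0.98, -0.0], [0.0, 0.0, -1.0]]
contact_force: [-1.3, 0.3, 0.8]
grip_width: 75.1
gripper_force: 0.0
```

Run:
```python
from h import *
o=manip.get_obs();T=np.array(o['orientation']);p=o['ee_pos'];w=o['grip_width']/2
out=[]
for n,(r0,r1,c0,c1),W in(('wrist',(130,290,110,400),(580,320)),('side',(180,250,230,357),(508,280))):
    im=cams.get_image(n);f=im['frame'].copy();k=W[0]/(c1-c0)
    f=cv2.resize(f[r0:r1,c0:c1],W,interpolation=2)
    for s in(-1,1):
        P=[p+T@[x,s*y,z] for z in(-22,) for x,y in((-8,w),(8,w),(8,w+12.5),(-8,w+12.5))]
        q=((proj(im,P)-[c0,r0])*k).astype(int)
        for i in range(4): cv2.line(f,q[i],q[(i+1)%4],(0,255,0) ,1)
    out.append(cv2.copyMakeBorder(f,0,0,0,580-W[0],0))
cv2.imwrite('pics/f.png',cv2.cvtColor(np.vstack(out),cv2.COLOR_RGB2BGR))
```

```text
(no output)
```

View pics/f.png

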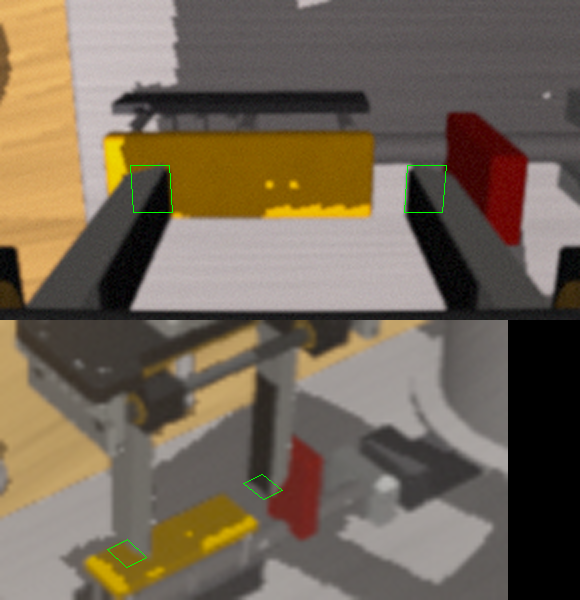

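Finger A is about 8 mm above the bar and some 3–4 mm to its −x side. Finger B is centred in the gap (cols 407–445, between the bar end at 372 and the lug face at about 475). I'll shift +3 in x and press down slowly.

Emit:
carry_out --plan '[{"x":3,"y":0,"z":0,"ax":0,"ay":0,"az":0,"jaw":0.2},{"x":3,"y":0,"z":2,"ax":0,"ay":0,"az":0,"jaw":0.2},{"x":3,"y":0,"z":4,"ax":0,"ay":0,"az":0,"jaw":0.2},{"x":3,"y":0,"z":5,"ax":0,"ay":0,"az":0,"jaw":0.2},{"x":3,"y":0,"z":6,"ax":0,"ay":0,"az":0,"jaw":0.2},{"x":3,"y":0,"z":7,"ax":0,"ay":0,"az":0,"jaw":0.2},{"x":3,"y":0,"z":8,"ax":0,"ay":0,"az":0,"jaw":0.2},{"x":3,"y":0,"z":9,"ax":0,"ay":0,"az":0,"jaw":0.2},{"x":3,"y":0,"z":10,"ax":0,"ay":0,"az":0,"jaw":0.2},{"x":3,"y":0,"z":10,"ax":0,"ay":0,"az":0,"jaw":0.2}]'

```text
t: 5.5
ee_pos: [478.5, 80.0, 54.4]
orientation: [[0.98, -0.2, 0.0], [-0.2, -0.98, 0.0], [0.0, -0.0, -1.0]]
contact_force: [-3.0, -0.2, 4.9]
grip_width: 75.1
gripper_force: 2.3
```

Emit:
carry_out --plan '[{"x":0,"y":0,"z":1,"ax":0,"ay":0,"az":0,"jaw":0.2},{"x":0,"y":0,"z":2,"ax":0,"ay":0,"az":0,"jaw":0.2},{"x":0,"y":0,"z":3,"ax":0,"ay":0,"az":0,"jaw":0.2},{"x":0,"y":0,"z":4,"ax":0,"ay":0,"az":0,"jaw":0.2},{"x":0,"y":0,"z":4,"ax":0,"ay":0,"az":0,"jaw":0.2},{"x":0,"y":0,"z":4,"ax":0,"ay":0,"az":0,"jaw":0.2},{"x":0,"y":0,"z":4,"ax":0,"ay":0,"az":0,"jaw":0.2},{"x":0,"y":0,"z":4,"ax":0,"ay":0,"az":0,"jaw":0.2},{"x":0,"y":0,"z":4,"ax":0,"ay":0,"az":0,"jaw":0.2},{"x":0,"y":0,"z":4,"ax":0,"ay":0,"az":0,"jaw":0.2}]'

```text
t: 6.33
ee_pos: [478.6, 80.1, 50.7]
orientation: [[0.98, -0.2, 0.001], [-0.2, -0.98, 0.0], [0.001, -0.0, -1.0]]
contact_force: [-2.0, -0.1, 5.8]
grip_width: 74.8
gripper_force: 3.2
```

Run:
```python
from h import *
import time
im=cams.get_image('wrist');o=manip.get_obs();print(o['ee_pos'],o['contact_force'])
```

```text
[478.60350626  80.04947141  50.66235221] [-3.19846004 -0.01877828  7.29140963]
```

Emit:
carry_out --plan '[{"x":0,"y":0,"z":1,"ax":0,"ay":0,"az":0,"jaw":0.2},{"x":0,"y":0,"z":2,"ax":0,"ay":0,"az":0,"jaw":0.2},{"x":0,"y":0,"z":3,"ax":0,"ay":0,"az":0,"jaw":0.2},{"x":0,"y":0,"z":4,"ax":0,"ay":0,"az":0,"jaw":0.2},{"x":0,"y":0,"z":5,"ax":0,"ay":0,"az":0,"jaw":0.2},{"x":0,"y":0,"z":5,"ax":0,"ay":0,"az":0,"jaw":0.2},{"x":0,"y":0,"z":5,"ax":0,"ay":0,"az":0,"jaw":0.2},{"x":0,"y":0,"z":5,"ax":0,"ay":0,"az":0,"jaw":0.2},{"x":0,"y":0,"z":5,"ax":0,"ay":0,"az":0,"jaw":0.2},{"x":0,"y":0,"z":5,"ax":0,"ay":0,"az":0,"jaw":0.2}]'

```text
t: 7.22
ee_pos: [478.7, 80.1, 46.2]
orientation: [[0.98, -0.2, 0.001], [-0.2, -0.98, 0.0], [0.001, -0.0, -1.0]]
contact_force: [-4.0, -1.2, 7.9]
grip_width: 75.2
gripper_force: 4.3
```

```bash
cat > g.py <<'E'
from h import *
F=[]
for i in range(3): im=cams.get_image('wrist');o=manip.get_obs();F.append(o['contact_force'])
print(o['ee_pos'],np.mean(F,0))
for n in('wrist','side'):
    im=cams.get_image(n)
    for c,z in(('y',70),('r',100)):
        k,l,s,ce=cv2.connectedComponentsWithStats(mask(im,c)); i=1+np.argmax(s[1:,4]*((np.abs(ce[1:,0]-270)<120)&(np.abs(ce[1:,1]-220)<60)))
        X=cast(im,[ce[i]],z)[0]; print(n,c,s[i],X[:2].round(1))
E
python3 g.py
```

```text
[478.65897858  80.11082328  46.18225911] [-2.83692508 -0.8795034   8.61051601]
wrist y [ 158  203  141   46 4901] [481.4  89.4]
wrist r [ 339  197   46   74 1843] [477.2  21.2]
side y [251 227  43  26 467] [477.3  97.5]
side r [299 209  11  25 178] [443.3  38.7]
```

Travel is about 8 mm. I'll press 1 mm deeper, then slide toward the lug (tool +y).

Emit:
carry_out --plan '[{"x":0,"y":0,"z":1,"ax":0,"ay":0,"az":0,"jaw":0.2},{"x":0,"y":3,"z":1,"ax":0,"ay":0,"az":0,"jaw":0.2},{"x":0,"y":6,"z":1,"ax":0,"ay":0,"az":0,"jaw":0.2},{"x":0,"y":9,"z":1,"ax":0,"ay":0,"az":0,"jaw":0.2},{"x":0,"y":12,"z":1,"ax":0,"ay":0,"az":0,"jaw":0.2},{"x":0,"y":15,"z":1,"ax":0,"ay":0,"az":0,"jaw":0.2},{"x":0,"y":18,"z":1,"ax":0,"ay":0,"az":0,"jaw":0.2},{"x":0,"y":20,"z":1,"ax":0,"ay":0,"az":0,"jaw":0.2},{"x":0,"y":20,"z":1,"ax":0,"ay":0,"az":0,"jaw":0.2},{"x":0,"y":20,"z":1,"ax":0,"ay":0,"az":0,"jaw":0.2}]'

```text
t: 8.3
ee_pos: [477.7, 64.6, 46.5]
orientation: [[0.98, -0.2, 0.008], [-0.2, -0.98, 0.009], [0.006, -0.01, -1.0]]
contact_force: [0.8, 8.5, 8.3]
grip_width: 75.4
gripper_force: 5.4
```

```bash
python3 g.py
```

```text
[477.72267762  64.5662671   46.48824723] [1.23010616 8.44902087 8.17681089]
wrist y [ 135  206  139   46 4672] [481.5  90.8]
wrist r [326 200  42  54 939] [481.1  12.3]
side y [252 227  42  26 468] [478.1  98.7]
side r [300 210  12  23 131] [438.1  35.9]
```

Emit:
carry_out --plan '[{"x":0,"y":0,"z":1.5,"ax":0,"ay":0,"az":0,"jaw":0.2},{"x":0,"y":2,"z":1.5,"ax":0,"ay":0,"az":0,"jaw":0.2},{"x":0,"y":4,"z":1.5,"ax":0,"ay":0,"az":0,"jaw":0.2},{"x":0,"y":6,"z":1.5,"ax":0,"ay":0,"az":0,"jaw":0.2},{"x":0,"y":8,"z":1.5,"ax":0,"ay":0,"az":0,"jaw":0.2},{"x":0,"y":10,"z":1.5,"ax":0,"ay":0,"az":0,"jaw":0.2},{"x":0,"y":12,"z":1.5,"ax":0,"ay":0,"az":0,"jaw":0.2},{"x":0,"y":12,"z":1.5,"ax":0,"ay":0,"az":0,"jaw":0.2},{"x":0,"y":12,"z":1.5,"ax":0,"ay":0,"az":0,"jaw":0.2},{"x":0,"y":12,"z":1.5,"ax":0,"ay":0,"az":0,"jaw":0.2}]'

```text
t: 9.38
ee_pos: [475.6, 53.1, 45.3]
orientation: [[0.98, -0.199, 0.009], [-0.2, -0.98, 0.009], [0.007, -0.011, -1.0]]
contact_force: [2.0, 8.9, 10.1]
grip_width: 75.3
gripper_force: 5.8
```

```bash
python3 g.py
```

```text
[475.57293093  53.11505017  45.28898472] [1.28242755 9.78251515 9.28284541]
wrist y [ 117  207  139   45 4628] [482.4  93. ]
wrist r [327 201  42  54 932] [478.8   0.9]
side y [252 227  42  27 470] [477.5 100.5]
side r [304 208  13  23 129] [435.7  24.9]
```

The lug now moves with the finger, and the force is steady at about 9 N. I'll keep pushing.

Emit:
carry_out --plan '[{"x":0,"y":2,"z":0.3,"ax":0,"ay":0,"az":0,"jaw":0.2},{"x":0,"y":4,"z":0.3,"ax":0,"ay":0,"az":0,"jaw":0.2},{"x":0,"y":6,"z":0.3,"ax":0,"ay":0,"az":0,"jaw":0.2},{"x":0,"y":8,"z":0.3,"ax":0,"ay":0,"az":0,"jaw":0.2},{"x":0,"y":10,"z":0.3,"ax":0,"ay":0,"az":0,"jaw":0.2},{"x":0,"y":12,"z":0.3,"ax":0,"ay":0,"az":0,"jaw":0.2},{"x":0,"y":14,"z":0.3,"ax":0,"ay":0,"az":0,"jaw":0.2},{"x":0,"y":16,"z":0.3,"ax":0,"ay":0,"az":0,"jaw":0.2},{"x":0,"y":16,"z":0.3,"ax":0,"ay":0,"az":0,"jaw":0.2},{"x":0,"y":16,"z":0.3,"ax":0,"ay":0,"az":0,"jaw":0.2}]'

```text
t: 10.47
ee_pos: [472.5, 37.3, 45.2]
orientation: [[0.98, -0.2, 0.009], [-0.2, -0.98, 0.009], [0.007, -0.011, -1.0]]
contact_force: [0.7, 9.5, 10.0]
grip_width: 75.2
gripper_force: 5.9
```

```bash
python3 g.py
```

```text
[472.48714155  37.32376942  45.20659819] [ 1.38416553  9.65466219 10.63104982]
wrist y [  93  207  139   45 4614] [483.1  96.2]
wrist r [327 201  42  54 923] [476.  -14.8]
side y [252 227  42  27 471] [477.5 101.5]
side r [310 205  13  24 135] [432.9   8.8]
```

Emit:
carry_out --plan '[{"x":0,"y":1,"z":0,"ax":0,"ay":0,"az":0,"jaw":0.2},{"x":0,"y":2,"z":0,"ax":0,"ay":0,"az":0,"jaw":0.2},{"x":0,"y":3,"z":0,"ax":0,"ay":0,"az":0,"jaw":0.2},{"x":0,"y":4,"z":0,"ax":0,"ay":0,"az":0,"jaw":0.2},{"x":0,"y":5,"z":0,"ax":0,"ay":0,"az":0,"jaw":0.2},{"x":0,"y":6,"z":0,"ax":0,"ay":0,"az":0,"jaw":0.2},{"x":0,"y":7,"z":0,"ax":0,"ay":0,"az":0,"jaw":0.2},{"x":0,"y":7,"z":0,"ax":0,"ay":0,"az":0,"jaw":0.2},{"x":0,"y":7,"z":0,"ax":0,"ay":0,"az":0,"jaw":0.2},{"x":0,"y":7,"z":0,"ax":0,"ay":0,"az":0,"jaw":0.2}]'

```text
t: 11.55
ee_pos: [471.5, 32.3, 45.4]
orientation: [[0.98, -0.199, 0.01], [-0.199, -0.98, 0.012], [0.007, -0.014, -1.0]]
contact_force: [1.4, 14.4, 10.6]
grip_width: 75.0
gripper_force: 8.6
```

```bash
python3 g.py
```

```text
[471.51734473  32.26946843  45.40042987] [ 1.58362044 13.9984255  11.14384837]
wrist y [354  35   1   1   1] [569.8 -43.9]
wrist r [327 201  43  54 928] [474.9 -20.1]
side y [252 228  42  26 473] [477.9 101.7]
side r [314 205  11  23 127] [431.7   3.8]
```

Emit:
carry_out --plan '[{"x":0,"y":1,"z":0.3,"ax":0,"ay":0,"az":0,"jaw":0.2},{"x":0,"y":2,"z":0.3,"ax":0,"ay":0,"az":0,"jaw":0.2},{"x":0,"y":3,"z":0.3,"ax":0,"ay":0,"az":0,"jaw":0.2},{"x":0,"y":4,"z":0.3,"ax":0,"ay":0,"az":0,"jaw":0.2},{"x":0,"y":4,"z":0.3,"ax":0,"ay":0,"az":0,"jaw":0.2},{"x":0,"y":4,"z":0.3,"ax":0,"ay":0,"az":0,"jaw":0.2},{"x":0,"y":4,"z":0.3,"ax":0,"ay":0,"az":0,"jaw":0.2},{"x":0,"y":4,"z":0.3,"ax":0,"ay":0,"az":0,"jaw":0.2},{"x":0,"y":4,"z":0.3,"ax":0,"ay":0,"az":0,"jaw":0.2},{"x":0,"y":4,"z":0.3,"ax":0,"ay":0,"az":0,"jaw":0.2}]'

```text
t: 12.63
ee_pos: [471.6, 32.4, 45.8]
orientation: [[0.98, -0.198, 0.012], [-0.198, -0.98, 0.02], [0.008, -0.022, -1.0]]
contact_force: [2.3, 23.5, 12.0]
grip_width: 75.4
gripper_force: 13.3
```

```bash
python3 g.py
python3 - <<'E'
from h import *
a=cams.get_image('wrist')['frame'][130:290,110:400];s=cams.get_image('side')['frame'][180:250,230:357]
cv2.imwrite('pics/i.png',cv2.cvtColor(np.vstack([cv2.resize(a,(580,320),interpolation=2),cv2.copyMakeBorder(cv2.resize(s,(508,280),interpolation=2),0,0,0,72,0)]),cv2.COLOR_RGB2BGR))
E
```

```text
[471.52674851  32.41862385  45.71964532] [ 2.97609739 23.606587   12.11275972]
wrist y [  86  207  138   45 4576] [482.9  97.5]
wrist r [327 201  42  54 918] [474.8 -20.4]
side y [252 227  42  26 471] [478.3 101.3]
side r [311 205  14  23 132] [431.7   4.2]
```

View pics/i.png

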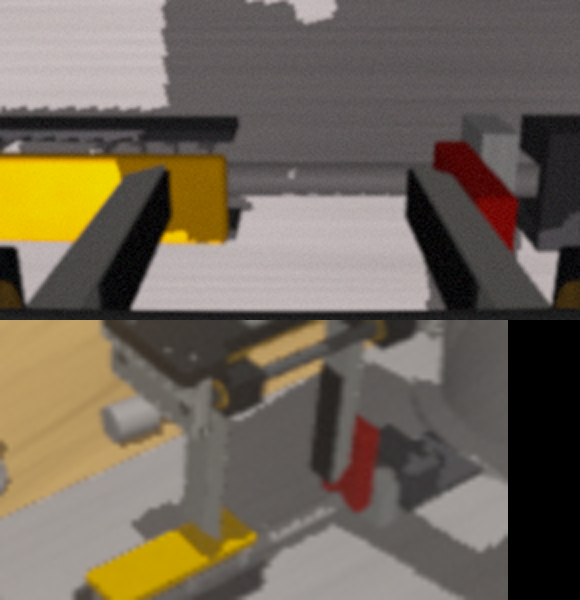

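The lug sits against the guide eye at its hard stop. Force rose to 23 N with no movement. I'll ease the push and lift straight up.

Emit:
carry_out --plan '[{"x":0,"y":-3,"z":0,"ax":0,"ay":0,"az":0,"jaw":0.2},{"x":0,"y":-6,"z":0,"ax":0,"ay":0,"az":0,"jaw":0.2},{"x":0,"y":-6,"z":-4,"ax":0,"ay":0,"az":0,"jaw":0.2},{"x":0,"y":-6,"z":-10,"ax":0,"ay":0,"az":0,"jaw":0.2},{"x":0,"y":-9,"z":-20,"ax":0,"ay":0,"az":0,"jaw":0.2},{"x":0,"y":-12,"z":-35,"ax":0,"ay":0,"az":0,"jaw":0.2},{"x":0,"y":-12,"z":-60,"ax":0,"ay":0,"az":0,"jaw":0.2},{"x":0,"y":-12,"z":-90,"ax":0,"ay":0,"az":0,"jaw":0.2},{"x":0,"y":-12,"z":-120,"ax":0,"ay":0,"az":0,"jaw":0.2},{"x":0,"y":-12,"z":-140,"ax":0,"ay":0,"az":0,"jaw":0.2}]'

```text
t: 13.82
ee_pos: [469.9, 33.7, 184.4]
orientation: [[0.98, -0.2, 0.003], [-0.2, -0.98, -0.001], [0.003, 0.0, -1.0]]
contact_force: [0.9, 0.4, 0.9]
grip_width: 75.0
gripper_force: 0.0
```

Run:
```python
from tri import *
o=manip.get_obs();print(o['ee_pos'],o['contact_force'])
w=cams.get_image('wrist');s=cams.get_image('side');C=cams.get_image('scene')
ce={}
for n,im in(('w',w),('s',s),('c',C)):
    for c in 'yr':
        k,l,st,cc=cv2.connectedComponentsWithStats(mask(im,c)); 
        ok=st[1:,4]*((st[1:,4]<8000)&(cc[1:,1]>100)); i=1+np.argmax(ok)
        ce[n+c]=cc[i];print(n,c,st[i],cc[i].round(1))
        if n=='s' and c=='y': print(cast(im,cv2.approxPolyDP(cv2.findContours((l==i).astype(np.uint8),0,2)[0][0],2,True).reshape(-1,2),78).round(0)[:,:2].tolist())
for c in'yr': print(c,tri([ray(s,ce['s'+c]),ray(C,ce['c'+c])]))
f=lambda x:cv2.resize(x,(400,300),interpolation=2)
cv2.imwrite('pics/j.png',cv2.cvtColor(np.vstack([np.hstack([f(w['frame']),f(C['frame'][120:270,100:300])]),np.hstack([f(s['frame'][170:290,200:360]),f(s['frame'])])]),cv2.COLOR_RGB2BGR))
```

```text
[469.90580411  33.6824387  184.36629294] [0.92053941 0.41463191 0.86277283]
w y [ 152  167   85   29 2323] [194.2 181.5]
w r [300 164  18  37 542] [308.5 181.4]
s y [251 224  44  26 519] [272.3 236. ]
[[459.0, 53.0], [481.0, 48.0], [489.0, 55.0], [503.0, 135.0], [472.0, 142.0]]
s r [311 202  14  26 252] [317.  213.5]
c y [231 179  34  14 266] [247.8 185.3]
c r [201 184   5  21  59] [202.9 194.2]
y (array([481.46981073,  94.9864888 ,  75.01190309]), [np.float64(0.18550097157317755), np.float64(0.18550097157328754)])
r (array([458.04725095, -24.02286594,  75.49098512]), [np.float64(1.1295417028521606), np.float64(1.129541702852221)])
```

View pics/j.png

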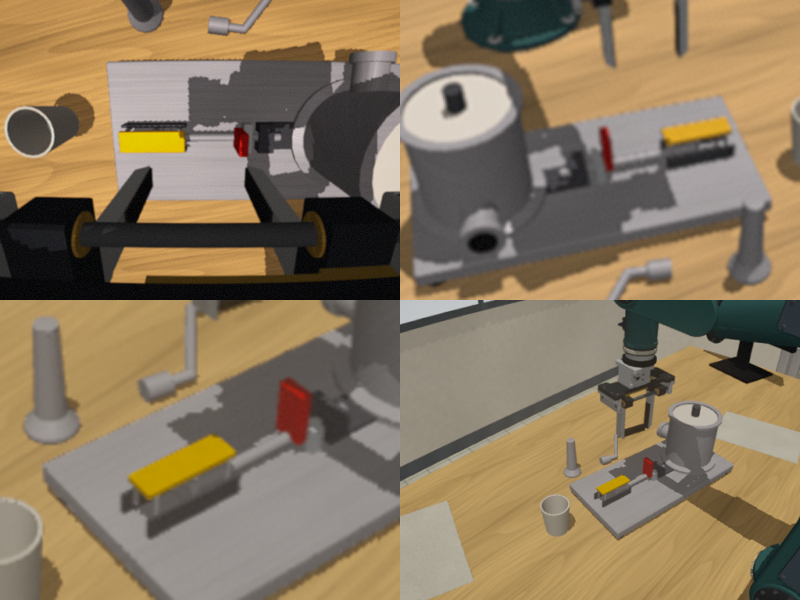

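The lug has moved 39.7 mm. The catch bar is back at its starting height (triangulated z 75.0 against 74.6 before), and the bystanders are undisturbed. I'm handing the job in.

```bash
python3 -c "
from workcell import manip
print(manip.sign_off())"
```

```text
the job is handed in; nothing more can be done
None
```

The bolt is fully home (about 40 mm of travel, against its stop), the catch has sprung back up behind it, the fingers are clear, and the job was handed in at about 14 s; no verdict came back.

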